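# Pack and lock the patio chest

### The job

Pack up the patio table: put every sunglasses case and tumbler that is out on the table into the open chest, then shut the chest's lid fully. Then turn the wing of the staple on the lid in line with the slot in the hasp, swing the hasp over so that it lies flat with the wing up through its slot, and give the wing a quarter turn to lock it down. Leave the cactus, the coaster, the spoon and the sunscreen bottle where they are.

Things in the scene. Friction and masses are not known exactly. Their poses are not given: they have to be found in the camera images.
- chest: grey-brown storage chest fixed to the table, 304 (its x) x 300 (its y) x 132 mm high; origin at the centre of its underside, its y to the robot's left at yaw 0. An open bin from y = -150 to +60 mm, with walls 12 mm thick up to z = 118 mm; from y = +60 to +150 mm a closed locker, its top a fixed ledge at z = 132 mm. Lid hinge on the side y = -150; hasp hinge on the ledge.
- bin_floor (a point): centre of the bin's inner floor, at chest x = 0, y = -39, z = 12 mm. The bin is clear inside for 140 mm to either side along the chest's x and 99 mm along its y, and 106 mm deep under the shut lid.
- lid (a joint): angle of the lid (rad): 0 shut (stop), 1.45 to 1.70 at the start, 1.75 its stop. A board 304 x 208 x 14 mm; its free edge rises as it opens, by +x rotation of the chest. Shut, its upper face is at z = 132 mm, flush with the ledge. Stiff friction hinge (0.85 N m): it stays where it is left; pushing it shut takes up to about 10 N.
- lid_hinge (a point): middle of the lid's hinge line, which runs along the chest's x at y = -150, z = 132 mm of the chest.
- lid_edge (a point): middle of the lid's free edge, at the lid's outer (upper when shut) face, 208 mm from the hinge line.
- staple (a joint): angle of the turn staple on the lid (rad): 0 = wing in line with the slot of the hasp (along the chest's y with the lid shut), 1.57 = wing across the slot, locked; stops at 0 and 1.60; grows counter-clockwise seen from above the shut lid. Starts between 0.7 and 1.5; turns stiffly (0.05 N m) and stays where it is left.
- staple_wing (a point): middle of the top of the staple's wing: an upright steel bar 40 mm long, 12 mm thick, 30 mm tall on a thin neck, its lower edge 12.5 mm and its top 42.5 mm above the lid's outer face. With the lid shut it is at chest x = 0, y = -5 mm, 80 mm from the hasp's hinge line. It moves with the lid; the point's y runs along the wing, its z along the turning axis.
- hasp (a joint): angle of the hasp (rad): 0 lying flat over ledge and shut lid, pointing to the chest's -y (stop); 1.57 upright; starts at 2.15 to 2.5, leaning out beyond the ledge; stop 2.6. Steel leaf 150 x 48 x 5 mm, slot 20 mm wide from 55 to 112 mm from its hinge. If the wing is over about 0.15 rad out of line, the leaf jams on it at about 0.45 rad. Friction (0.14 N m) holds it; 1 to 3 N at the tip swings it.
- hasp_hinge (a point): middle of the hasp's hinge line, along the chest's x at y = +75, z = 138.5 mm of the chest, on the ledge.
- hasp_tip (a point): middle of the hasp's free end, 150 mm from its hinge line, mid thickness.
- case_a: closed hard sunglasses case, dark brown with a rounded clamshell body and a seam round it, 150 x 54 x 42 mm high (long along its own x), 90 to 180 g; origin at the centre of its underside, z up. It may be absent (None).
- case_b: closed hard sunglasses case, dark brown with a rounded clamshell body and a seam round it, 150 x 54 x 42 mm high (long along its own x), 90 to 180 g; origin at the centre of its underside, z up. It may be absent (None).
- tumbler_a: aluminium tumbler with a grey clip-on lid, upright straight cylinder 62 mm across the lid (60 mm body) and 94 mm high over the clip, 180 g; origin at the centre of its underside, z up along its axis. It may be absent (None).
- tumbler_b: aluminium tumbler with a grey clip-on lid, upright straight cylinder 62 mm across the lid (60 mm body) and 94 mm high over the clip, 180 g; origin at the centre of its underside, z up along its axis. It may be absent (None).
- cactus: bystander: small round cactus in a white ceramic pot, 88 mm across, 135 mm high; origin at the centre of its underside.
- coaster: bystander: round wooden coaster, 94 mm across, 9 mm thick; origin at the centre of its underside.
- spoon: bystander: flat steel spoon lying on the table, about 170 mm long, 26 mm wide at the bowl, 6 mm high; origin near its middle, at the underside, x along it towards the bowl.
- sunscreen: bystander: standing sunscreen bottle, 52 mm across, 150 mm high; origin at the centre of its underside.
Mind the look-alikes: they are no part of the job. Leave any blue look-alike of the case_b alone. Leave any blue look-alike of the tumbler_a alone.

How it is judged:
By the outcome, as a careful person would: the job done as asked, in the order asked, and still so for the second after the job is handed in, with the robot touching nothing.
Of case_a, case_b, tumbler_a, tumbler_b only 2 to 4 are there at a start; the rules pass over those that are not, and their reading is None.
At some moment in a run one of case_a, case_b, tumbler_a, tumbler_b may be knocked a few centimetres aside while the robot is not near it.
It also fails if it takes over 210 s, if anything falls off the work surface, if the arm or the gripper's body presses on something with over 40 N, if the wrist force passes 120 N, or if a joint passes its speed limit or range.

### The arm

A 6-joint arm with a two-finger parallel gripper is mounted at the origin on the work surface. World frame = base frame: x ahead of the robot, y to its left, z up, the work surface at z = 0. Lengths are in m, angles in rad, forces in N, time in s.
With the tool pointing down it reaches from about 0.35 to 0.775 m from the base axis. Payload 7.3 kg.
Tool frame: the origin (TCP) lies at the centre of the arm's flange, where the gripper is bolted on; the fingertips stand 178 mm ahead of it and the grasp point (between the pads) lies 159 mm ahead of it; z points along the fingers, y is the line along which they close (so a half turn about z gives the same grasp; the last joint's range is limited). The gripper opens to 92 mm and grips with 3 to 60 N. Pads are 19 mm wide; open, the fingers measure 130 mm over their backs; the gripper's body (75 mm by 190 mm) begins 47 mm behind the grasp point.
Start: joints at [1.118, 0.342, 1.524, -0, 1.275, -0.146], TCP at [0.159, 0.5, 0.405] pointing down, gripper open.
Joint ranges: [-2.53, 2.53], [-0.77, 2.02], [0.04, 2.7], [-1, 4.14], [0.28, 2.66], [-3.11, 3.11]. Speed limits (rad/s): [2.57, 2.57, 3.14, 3.14, 3.14, 3.14].

### API

Orientations are given as [roll, pitch, yaw] about the fixed x, y, z axes, in that order (R = Rz(yaw) Ry(pitch) Rx(roll)).
In Python, from cell import telemetry, vision, ticket gives the robot as it stands.
- The arm moves only by the shell command python3 -m crank 'ROWS' [FORCE]. ROWS is JSON, a list of rows, each a list of 5 numbers: the gripper command: -1 is shut, 1 is fully open, values between are in proportion, then the shift along the tool's x, y, z in mm, then the turn about the tool's z in rad. In form: [[fingers, dx, dy, dz, roll], ...]. A call has 1 to 12 rows; each row is the pose to reach, as a shift and turn from the pose commanded when the call began, along the tool's axes at that moment; what a row does not reach only later rows make up. A row lasts 1/12 s, in which the tool goes at most 41.7 mm and 7.16 degrees, less where a joint would pass 70% of its speed; a pose out of reach is approached as far as the arm can. A call with a gripper value outside its range is refused whole. The fingers move at their own pace and stop on an object; FORCE is the grip in N (left out, the last holds). Time passes only in rows, so rows that repeat a pose let the fingers close. It gives the time, the measured TCP pose, the force, the opening and the grip force at its end, in the units of the state.
- telemetry.observe(): the state, without advancing time (a new reading comes with each control period).
- vision.read_camera(name): name is "side" or "top" or "wrist"; returns (picture, depth): 420x560x3 uint8, red, green, blue; 420x560 float32, m along the optical axis (not along the pixel's ray), 0 where there is no reading.
- vision.get_calibration(name): a dict with "camera_matrix" (3x3 intrinsics, pixels), "rvec" (rotation vector, rad) and "tvec" (3), from world to camera coordinates, as OpenCV has them. Camera axes: x right, y down, z forward; pixel columns grow to the right and rows downward; lengths in m; the calibration is good to about 2 mm. The wrist camera is an equidistant fisheye: a pixel r from the principal point sees the ray r / f radians off the axis. A picture is of the moment at which its call begins: read the wrist's pose just before it. get_calibration takes no time and is no camera call; for the wrist camera it gives the pose at the moment of the call.
- ticket.hand_in(): hands the job in; it is judged then, once.
The state is a dict: "time": time; "qpos": joint angles; "qvel": joint speeds; "joint_efforts": joint torques, N m; "tool_pos": TCP position; "tool_rot": TCP orientation; "contact_force": force on the tool from outside, world axes, zero at the start; "torque": the same for the moment, N m; "opening": finger opening in m; "grip_force": force on a finger pad.
Only numpy, scipy, OpenCV 4.12 (cv2) and the standard library are available. Lean on these libraries where they do the work, as an engineer would, in place of code of your own. Each camera call takes 0.05 s, during which the arm holds its last target. There are 200 camera calls.

## Working session

There is one attempt and no reset: what is moved stays moved. The work goes in short steps, Python scripts to look and compute and a shell command to move; the robot and the scene stay as the last step left them, time stands still between calls to the robot, and variables do not carry over. Pictures are saved under pics/ and viewed, at most 14 in all, crops included, and the job is handed in when it is done.

```bash
mkdir -p pics; ls; python3 - <<'E'
from cell import telemetry, vision
import cv2
print(telemetry.observe())
for n in ("top","side"):
    p,d=vision.read_camera(n); cv2.imwrite(f"pics/{n}0.png",cv2.resize(p[:,:,::-1],(784,588)))
    print(n,vision.get_calibration(n))
E
```

```text
pics
{'time': 0.0, 'qpos': array([ 1.11800382e+00,  3.42692471e-01,  1.52501353e+00,  1.85935033e-05,
        1.27535379e+00, -1.46022191e-01]), 'qvel': array([ 0.00212483,  0.00128681, -0.00028386,  0.00043866,  0.00024226,
       -0.00197923]), 'joint_efforts': array([ 1.43465910e-03, -4.31253576e+01, -2.44216543e+01,  7.19026546e-02,
        5.62112918e-02, -1.76619919e-04]), 'tool_pos': array([0.15846879, 0.50037269, 0.40406167]), 'tool_rot': array([-3.14014371e+00, -2.31065872e-04,  2.83481675e+00]), 'contact_force': array([ 0.19647412, -0.38146555,  0.30157177]), 'torque': array([ 0.00428026, -0.02223533,  0.00852328]), 'grip_force': 0.0, 'opening': 0.09179085316462811}
top {'camera_matrix': array([[482.46740023,   0.        , 278.25060865],
       [  0.        , 482.46740023, 216.80091208],
       [  0.        ,   0.        ,   1.        ]]), 'rvec': array([ 2.20830032, -2.14291478,  0.1200502 ]), 'tvec': array([0.00481881, 0.54213885, 1.22431465])}
side {'camera_matrix': array([[479.73292867,   0.        , 277.35181481],
       [  0.        , 479.73292867, 216.47816087],
       [  0.        ,   0.        ,   1.        ]]), 'rvec': array([ 0.32811075, -2.82711738,  1.14485477]), 'tvec': array([0.50580973, 0.13129018, 1.28394932])}
```

View pics/top0.png

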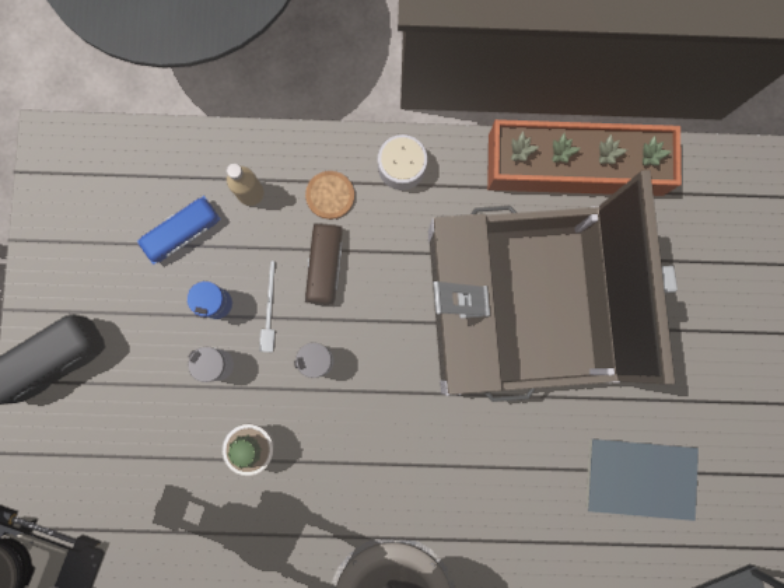

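View pics/side0.png

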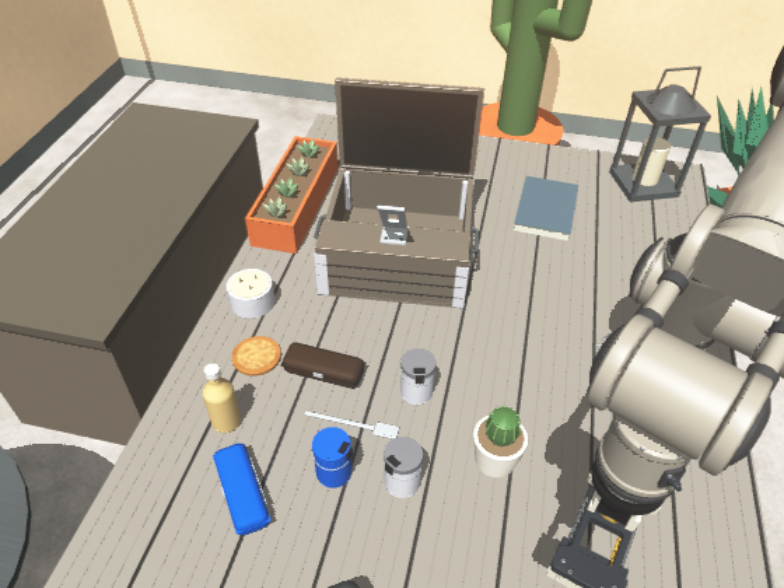

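The top view shows a brown case at (324,263), grey tumblers at (312,360) and (206,364), blue look-alikes at (178,230) and (208,300), and the chest with its ledge centred at (465,305) and its lid at right. The side view confirms two tumblers and one case.

```bash
cat > h.py <<'E'
import numpy as np, cv2
from cell import telemetry, vision
from scipy.spatial.transform import Rotation as Ro
def cloud(n):
    c=vision.get_calibration(n); p,d=vision.read_camera(n)
    K=c["camera_matrix"]; R=cv2.Rodrigues(c["rvec"])[0]; t=np.ravel(c["tvec"])
    v,u=np.mgrid[0:420,0:560].astype(float)
    x=(u-K[0,2])/K[0,0]; y=(v-K[1,2])/K[1,1]
    if n=="wrist":
        r=np.hypot(x,y)+1e-9; k=np.tan(np.minimum(r,1.5))/r; x=x*k; y=y*k
    P=np.stack([x*d,y*d,d],-1)
    W=(P-t)@R
    W[d<=0]=np.nan
    return p,W
def shift(target, yaw=None):
    """tool-frame mm shift from current (measured) tcp pose to TCP target"""
    s=telemetry.observe(); R=Ro.from_euler("xyz",s["tool_rot"]).as_matrix()
    return np.round(R.T@(np.array(target)-s["tool_pos"])*1000,1), s["tool_rot"]
E
python3 - <<'E'
from h import *
p,W=cloud("top"); np.save("W0.npy",W); np.save("p0.npy",p)
def at(u,v):
    u=int(u/1.4);v=int(v/1.4); return np.round(np.nanmedian(W[v-1:v+2,u-1:u+2].reshape(-1,3),0),4)
for n,q in dict(case=(324,263),t1=(315,360),t2=(208,364),cactus=(245,450),bott=(238,172),spoonbowl=(267,340),spoon=(270,285),coaster=(330,195),ledge=(465,240),ledge2=(470,370),hinge=(485,300),tip=(440,300),wall1=(505,212),wall2=(515,388),lidtop=(660,280),floor=(550,300),lidc1=(640,185),lidc2=(665,375)).items(): print(n,at(*q))
# objects: cluster by height
import scipy.ndimage as nd
def obj(name,u0,v0,u1,v1,zlo,zhi):
    w=W[int(v0/1.4):int(v1/1.4),int(u0/1.4):int(u1/1.4)].reshape(-1,3).astype(np.float32); w=w[(w[:,2]>zlo)&(w[:,2]<zhi)]
    r=cv2.minAreaRect(w[:,:2].copy()); print(name,len(w),r,"box mid",np.median(w,0), "zmax",w[:,2].max())
obj("case",295,215,350,310,.02,.06)
obj("t1",285,335,345,385,.07,.12); obj("t2",180,340,240,390,.07,.12)
obj("ledge",420,200,510,400,.122,.137)
obj("cactus",215,415,285,480,.05,.2)
E
```

```text
case [0.6137 0.1454 0.04  ]
t1 [0.433  0.1485 0.0905]
t2 [0.4202 0.3356 0.0883]
cactus [0.2811 0.2546 0.1301]
bott [0.748  0.2864 0.1494]
spoonbowl [0.4705 0.2498 0.0054]
spoon [0.5736 0.2497 0.0041]
coaster [0.7483 0.1424 0.0089]
ledge [ 0.6456 -0.1035  0.1316]
ledge2 [ 0.4237 -0.115   0.1317]
hinge [ 0.5417 -0.1367  0.1465]
tip [ 0.5268 -0.0519  0.2595]
wall1 [ 7.298e-01 -1.918e-01 -1.000e-04]
wall2 [ 0.3952 -0.1959  0.1157]
lidtop [ 0.5552 -0.352   0.3398]
floor [ 0.56   -0.2791  0.0124]
lidc1 [ 0.694  -0.3293  0.3301]
lidc2 [ 0.4249 -0.3585  0.3393]
case 1253 ((0.6136574745178223, 0.14589449763298035), (0.05909999832510948, 0.15060168504714966), 86.30889892578125) box mid [0.6111053  0.14481004 0.03982767] zmax 0.048930254
t1 516 ((0.43465858697891235, 0.15202581882476807), (0.060849033296108246, 0.060733046382665634), 70.43915557861328) box mid [0.433537   0.15222332 0.08925213] zmax 0.09628913
t2 534 ((0.42112064361572266, 0.33752474188804626), (0.06077582389116287, 0.060424283146858215), 10.41346549987793) box mid [0.42182487 0.33719254 0.08958592] zmax 0.09795486
ledge 4106 ((0.5402126312255859, -0.12552522122859955), (0.304355263710022, 0.1233818307518959), 5.905290603637695) box mid [ 0.5142446  -0.10935916  0.1312054 ] zmax 0.1368594
cactus 1035 ((0.2756015658378601, 0.26185524463653564), (0.08476965129375458, 0.08696156740188599), 2.6439995765686035) box mid [0.27958986 0.25447914 0.07645265] zmax 0.13513887
```

```bash
python3 - <<'E'
from h import *
W=np.load("W0.npy")
w=W[140:290,305:350].reshape(-1,3); w=w[(w[:,2]>.127)&(w[:,2]<.136)].astype(np.float32)
r=cv2.minAreaRect(w[:,:2].copy()); print("ledge",r); B=cv2.boxPoints(r); print(B)
# lid pts
w=W[115:285,400:480].reshape(-1,3); w=w[(w[:,2]>.15)]
print(len(w))
yaw=np.radians(r[2]) if r[2]<45 else np.radians(r[2]-90); print(yaw)
R=np.array([[np.cos(yaw),np.sin(yaw)],[-np.sin(yaw),np.cos(yaw)]])
c=np.array(r[0])-R.T@np.array([0,.105]); print("chest",c)
np.save("chest.npy",[*c,yaw])
l=np.c_[(w[:,:2]-c)@R.T,w[:,2]]
for z in (.16,.2,.24,.28,.31,.33,.345,.36):
    s=l[abs(l[:,2]-z)<.008]; print(z,len(s), np.percentile(s,[2,50,98],axis=0)[:,:2].round(3).tolist() if len(s) else "")
a=W.reshape(-1,3); a=np.c_[(a[:,:2]-c)@R.T,a[:,2]]
s=a[(abs(a[:,0])<.03)&(a[:,1]>.06)&(a[:,1]<.22)&(a[:,2]>.145)]
for z in (.15,.18,.2,.22,.24,.25,.26,.27): 
    t=s[abs(s[:,2]-z)<.006]; print("hasp",z,len(t),t.mean(0).round(3) if len(t) else "")
E
```

```text
ledge ((0.5385064482688904, -0.1090087741613388), (0.30453819036483765, 0.09029575437307358), 5.775674819946289)
[[ 0.3824669  -0.07941352]
 [ 0.39155376 -0.16925089]
 [ 0.694546   -0.13860403]
 [ 0.68545914 -0.04876666]]
5652
0.1008045421325934
chest [ 0.54907301 -0.21347574]
0.16 294 [[-0.144, -0.137], [0.0, -0.132], [0.146, -0.131]]
0.2 312 [[-0.145, -0.135], [-0.005, -0.131], [0.143, -0.13]]
0.24 342 [[-0.143, -0.134], [0.002, -0.13], [0.144, -0.128]]
0.28 506 [[-0.145, -0.18], [-0.0, -0.129], [0.139, -0.127]]
0.31 436 [[-0.146, -0.132], [-0.004, -0.128], [0.146, -0.126]]
0.33 1031 [[-0.142, -0.144], [-0.005, -0.13], [0.143, -0.126]]
0.345 911 [[-0.142, -0.143], [0.004, -0.137], [0.145, -0.13]]
0.36 0 
hasp 0.15 62 [0.   0.08 0.15]
hasp 0.18 70 [-0.001  0.105  0.181]
hasp 0.2 46 [0.    0.118 0.2  ]
hasp 0.22 42 [-0.003  0.133  0.22 ]
hasp 0.24 77 [-0.002  0.148  0.24 ]
hasp 0.25 86 [-0.002  0.156  0.25 ]
hasp 0.26 115 [-0.001  0.165  0.259]
hasp 0.27 1 [0.019 0.168 0.264]
```

```bash
python3 -c "
from h import *
print(shift([.613,.145,.404]))"; python3 -m crank 2>&1 | head -5
```

```text
(array([-5.406e+02, -2.015e+02,  4.000e-01]), array([-3.14045169e+00, -1.56070882e-04,  2.83474079e+00]))
invalid input
```

```bash
python3 -m crank '[[1,-540,-201,0,-0.242],[1,-540,-201,0,-0.242],[1,-540,-201,0,-0.242],[1,-540,-201,0,-0.242],[1,-540,-201,0,-0.242],[1,-540,-201,0,-0.242],[1,-540,-201,0,-0.242],[1,-540,-201,0,-0.242],[1,-540,-201,0,-0.242],[1,-540,-201,0,-0.242],[1,-540,-201,0,-0.242],[1,-540,-201,0,-0.242]]' 20
python3 - <<'E'
from h import *
print(telemetry.observe()["tool_rot"], shift([.613,.145,.204]))
E
```

```text
time: 1.15
tool_pos: [0.5466, 0.1967, 0.4045]
tool_rot: [3.142, -0.0, 3.077]
contact_force: [-0.4, 0.9, 0.3]
opening: 0.0919
grip_force: 0.0
[ 3.14155987e+00 -4.44046056e-04  3.07656207e+00] (array([-69.7, -47.3, 200.5]), array([ 3.14155987e+00, -4.44046056e-04,  3.07656207e+00]))
```

```bash
python3 -m crank '[[1,-70,-47,0,0],[1,-70,-47,0,0],[1,-70,-47,0,0],[1,-70,-47,0,0]]'
python3 - <<'E'
from h import *
p,W=cloud("side"); 
w=W.reshape(-1,3)
for n,b in dict(case=(.5,.72,.08,.22,.022,.06),t1=(.38,.49,.1,.2,.075,.1),t2=(.36,.48,.27,.4,.075,.1)).items():
    q=w[(w[:,0]>b[0])&(w[:,0]<b[1])&(w[:,1]>b[2])&(w[:,1]<b[3])&(w[:,2]>b[4])&(w[:,2]<b[5])].astype(np.float32)
    print(n,len(q),cv2.minAreaRect(q[:,:2].copy()))
p,W=cloud("wrist"); cv2.imwrite("pics/w1.png",p[:,:,::-1])
w=W.reshape(-1,3);b=(.5,.72,.08,.22,.022,.06)
q=w[(w[:,0]>b[0])&(w[:,0]<b[1])&(w[:,1]>b[2])&(w[:,1]<b[3])&(w[:,2]>b[4])&(w[:,2]<b[5])].astype(np.float32)
print(len(q),cv2.minAreaRect(q[:,:2].copy()))
E
```

```text
time: 1.48
tool_pos: [0.6136, 0.145, 0.4032]
tool_rot: [-3.141, -0.002, 3.073]
contact_force: [-0.8, 0.2, -0.1]
opening: 0.0921
grip_force: 0.0
case 1077 ((0.6106588244438171, 0.1502941995859146), (0.05767364427447319, 0.14992067217826843), 86.20094299316406)
t1 466 ((0.43190306425094604, 0.15281006693840027), (0.06070219352841377, 0.06125866249203682), 51.53971481323242)
t2 628 ((0.4193122386932373, 0.3384361267089844), (0.059353288263082504, 0.06293566524982452), 13.249483108520508)
6563 ((0.6126295924186707, 0.1456948220729828), (0.05944827198982239, 0.1493714451789856), 86.18869018554688)
```

View pics/w1.png

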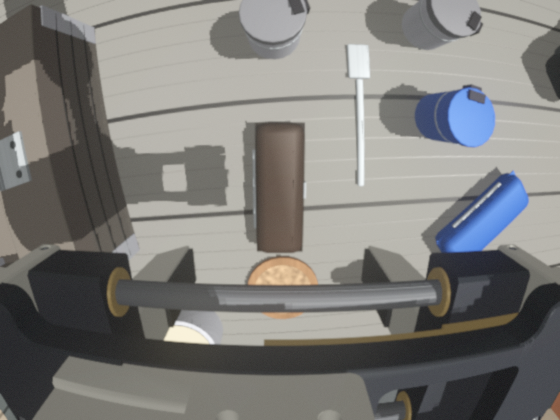

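The wrist view shows the case at (280,187), aligned with the fingers and clear around. Going down.

```bash
python3 -m crank '[[1,0,0,110,0],[1,0,0,110,0],[1,0,0,110,0],[1,0,0,220,0],[1,0,0,220,0],[1,0,0,220,0],[1,0,0,220,0],[-1,0,0,220,0],[-1,0,0,220,0],[-1,0,0,220,0],[-1,0,0,220,0],[-1,0,0,220,0]]' 20
python3 -m crank '[[-1,0,0,0,0],[-1,0,0,0,0],[-1,0,0,-150,0],[-1,0,0,-150,0],[-1,0,0,-150,0],[-1,0,0,-230,0],[-1,0,0,-230,0],[-1,0,0,-230,0]]' 20
python3 -c "
from h import *
print(shift([.553,-.2523,.404]))"
```

```text
time: 2.58
tool_pos: [0.6122, 0.1472, 0.1858]
tool_rot: [3.141, 0.002, 3.077]
contact_force: [0.1, 0.1, -0.4]
opening: 0.0633
grip_force: 0.0
time: 3.25
tool_pos: [0.6121, 0.1469, 0.4207]
tool_rot: [3.14, 0.007, 3.077]
contact_force: [0.8, -0.4, 0.1]
opening: 0.0539
grip_force: 20.0
(array([  33.2, -402.2,   15.9]), array([3.14016087, 0.00742075, 3.07667042]))
```

```bash
python3 -m crank '[[-1,0,0,-80,0],[-1,0,0,-80,0],[-1,0,0,-80,0],[-1,0,0,-80,0]]'
python3 -c "
from h import *
print(shift([.553,-.2523,.50]))
c=vision.get_calibration('wrist');R=cv2.Rodrigues(c['rvec'])[0];s=telemetry.observe()
print(Ro.from_euler('xyz',s['tool_rot']).as_matrix().T@(-R.T@np.ravel(c['tvec'])-s['tool_pos']))"
```

```text
time: 3.58
tool_pos: [0.6119, 0.1469, 0.4974]
tool_rot: [3.141, 0.005, 3.077]
contact_force: [-0.6, 1.1, -1.5]
opening: 0.0541
grip_force: 20.0
(array([  32.9, -402.2,   -3.2]), array([3.14056825, 0.00535967, 3.07662801]))
[ 0.07322527 -0.00022357  0.02004148]
```

```bash
python3 -m crank '[[-1,33,-402,-3,1.405],[-1,33,-402,-3,1.405],[-1,33,-402,-3,1.405],[-1,33,-402,-3,1.405],[-1,33,-402,-3,1.405],[-1,33,-402,-3,1.405],[-1,33,-402,-3,1.405],[-1,33,-402,-3,1.405],[-1,33,-402,-3,1.405],[-1,33,-402,-3,1.405],[-1,33,-402,-3,1.405],[-1,33,-402,-3,1.405]]'
python3 -c "
from h import *
print(shift([.553,-.2523,.205]))"
```

```text
time: 4.58
tool_pos: [0.5526, -0.2545, 0.4948]
tool_rot: [-3.138, -0.003, 1.661]
contact_force: [-0.0, -0.0, -0.2]
opening: 0.0537
grip_force: 20.0
(array([  1.3,   1.8, 289.8]), array([-3.13770711e+00, -2.92798913e-03,  1.66145807e+00]))
```

```bash
python3 -m crank '[[-1,2,2,100,-0.01],[-1,2,2,100,-0.01],[-1,2,2,100,-0.01],[-1,2,2,200,-0.01],[-1,2,2,200,-0.01],[-1,2,2,200,-0.01],[-1,2,2,250,-0.01],[-1,2,2,270,-0.01],[-1,2,2,285,-0.01],[-1,2,2,290,-0.01],[-1,2,2,290,-0.01]]'
python3 -c "
from h import *
print(shift([.553,-.2523,.199]))"
```

```text
time: 5.5
tool_pos: [0.554, -0.2493, 0.205]
tool_rot: [-3.137, -0.004, 1.682]
contact_force: [-0.2, -0.8, -0.3]
opening: 0.0541
grip_force: 20.0
(array([-2.9, -1.3,  6. ]), array([-3.13718332, -0.00354463,  1.6816179 ]))
```

```bash
python3 -m crank '[[-1,-3,-1,6,0],[-1,-3,-1,6,0],[1,-3,-1,6,0],[1,-3,-1,6,0],[1,-3,-1,6,0],[1,-3,-1,6,0],[1,-3,-1,-100,0],[1,-3,-1,-100,0],[1,-3,-1,-100,0],[1,-3,-1,-295,0],[1,-3,-1,-295,0],[1,-3,-1,-295,0]]'
python3 -m crank '[[1,0,0,-100,0],[1,0,0,-100,0],[1,0,0,-100,0]]'
python3 -c "
from h import *
print(shift([.433,.152,.45]))"
```

```text
time: 6.5
tool_pos: [0.5538, -0.2526, 0.435]
tool_rot: [3.141, 0.0, 1.682]
contact_force: [2.0, -1.4, 0.1]
opening: 0.0918
grip_force: 0.0
time: 6.75
tool_pos: [0.5534, -0.2523, 0.5401]
tool_rot: [3.133, 0.006, 1.682]
contact_force: [0.0, -0.2, 0.8]
opening: 0.0919
grip_force: 0.0
(array([415.7, -75.6,  86.8]), array([3.13337843, 0.00631168, 1.68193826]))
```

```bash
python3 -m crank '[[1,416,-76,87,1.58],[1,416,-76,87,1.58],[1,416,-76,87,1.58],[1,416,-76,87,1.58],[1,416,-76,87,1.58],[1,416,-76,87,1.58],[1,416,-76,87,1.58],[1,416,-76,87,1.58],[1,416,-76,87,1.58],[1,416,-76,87,1.58],[1,416,-76,87,1.58],[1,416,-76,87,1.58]]'
python3 -m crank '[[1,0,0,0,0.07],[1,0,0,0,0.07]]'
cat > look.py <<'E'
from h import *
import sys
sys.argv
for n in sys.argv[1:]:
    p,W=cloud(n); w=W.reshape(-1,3)
    cv2.imwrite(f"pics/last_{n}.png",p[:,:,::-1])
    for k,b in dict(t1=(.36,.51,.08,.22,.075,.1),t2=(.35,.49,.26,.41,.075,.1)).items():
        q=w[(w[:,0]>b[0])&(w[:,0]<b[1])&(w[:,1]>b[2])&(w[:,1]<b[3])&(w[:,2]>b[4])&(w[:,2]<b[5])].astype(np.float32)
        if len(q): print(n,k,len(q),cv2.minAreaRect(q[:,:2].copy()))
print(telemetry.observe()["tool_rot"],shift([.433,.152,.234]))
E
python3 look.py wrist side
```

```text
time: 7.75
tool_pos: [0.4305, 0.1558, 0.4452]
tool_rot: [-3.14, 0.001, 0.272]
contact_force: [0.4, -0.4, 0.9]
opening: 0.0919
grip_force: 0.0
time: 7.92
tool_pos: [0.4321, 0.1529, 0.446]
tool_rot: [3.142, -0.001, 0.203]
contact_force: [0.1, 0.6, 0.6]
opening: 0.0917
grip_force: 0.0
wrist t1 2681 ((0.43387895822525024, 0.15164032578468323), (0.06103171035647392, 0.06150173395872116), 58.80644607543945)
wrist t2 2129 ((0.4208528697490692, 0.33711424469947815), (0.06101612374186516, 0.06082506477832794), 9.05594539642334)
side t1 464 ((0.43157273530960083, 0.15448366105556488), (0.06604906916618347, 0.060078214854002), 89.52266693115234)
side t2 628 ((0.41904228925704956, 0.33934253454208374), (0.059465330094099045, 0.06326662749052048), 13.048083305358887)
[ 3.14156544e+00 -7.21308027e-04  2.06443897e-01] (array([2.000e-01, 2.000e-01, 2.121e+02]), array([ 3.14156544e+00, -7.21308027e-04,  2.06443897e-01]))
```

```bash
python3 -m crank '[[1,0,0,0,-1.3],[1,0,0,0,-1.3],[1,0,0,0,-1.3],[1,0,0,0,-1.3],[1,0,0,0,-1.3],[1,0,0,0,-1.3],[1,0,0,0,-1.3],[1,0,0,0,-1.3],[1,0,0,0,-1.3],[1,0,0,0,-1.3],[1,0,0,0,-1.3]]'
python3 -c "
from h import *
print(shift([.433,.152,.234]))"
```

```text
time: 8.93
tool_pos: [0.4329, 0.1514, 0.4459]
tool_rot: [3.141, -0.0, 1.511]
contact_force: [-0.7, -0.0, 0.5]
opening: 0.0918
grip_force: 0.0
(array([  0.5,  -0. , 211.9]), array([ 3.14117650e+00, -1.25868319e-04,  1.51134796e+00]))
```

```bash
python3 -m crank '[[1,0,0,100,0],[1,0,0,100,0],[1,0,0,100,0],[1,0,0,180,0],[1,0,0,212,0],[1,0,0,212,0],[1,0,0,212,0],[-1,0,0,212,0],[-1,0,0,212,0],[-1,0,0,212,0],[-1,0,0,212,0],[-1,0,0,212,0]]' 25
python3 -m crank '[[-1,0,0,0,0],[-1,0,0,0,0],[-1,0,0,-5,0],[-1,0,0,-80,0],[-1,0,0,-160,0],[-1,0,0,-240,0],[-1,0,0,-290,0],[-1,0,0,-290,0],[-1,0,0,-290,0],[-1,0,0,-290,0]]' 25
python3 -c "
from h import *
c=np.load('chest.npy');a=c[2];ex=np.array([np.cos(a),np.sin(a)]);ey=np.array([-np.sin(a),np.cos(a)])
for X in (.088,-.088): 
  t=c[:2]+X*ex-.015*ey; print(t,shift([*t,.52]))"
```

```text
time: 9.93
tool_pos: [0.4331, 0.1522, 0.2352]
tool_rot: [3.139, -0.001, 1.504]
contact_force: [-1.0, 0.4, 0.7]
opening: 0.0633
grip_force: 0.5
time: 10.77
tool_pos: [0.4317, 0.152, 0.5273]
tool_rot: [3.139, -0.001, 1.504]
contact_force: [1.7, -0.4, -1.8]
opening: 0.0611
grip_force: 25.0
[ 0.63813579 -0.21954381] (array([-356.9,  230.8,    7.6]), array([ 3.13907386e+00, -6.94846290e-04,  1.50399863e+00]))
[ 0.46302925 -0.23725538] (array([-386.3,   57.3,    7.1]), array([ 3.13907386e+00, -6.94846290e-04,  1.50399863e+00]))
```

```bash
python3 -m crank '[[-1,-357,231,0,1.403],[-1,-357,231,0,1.403],[-1,-357,231,0,1.403],[-1,-357,231,0,1.403],[-1,-357,231,0,1.403],[-1,-357,231,0,1.403],[-1,-357,231,0,1.403],[-1,-357,231,0,1.403],[-1,-357,231,0,1.403],[-1,-357,231,0,1.403],[-1,-357,231,0,1.403],[-1,-357,231,0,1.403]]'
python3 -m crank '[[-1,0,0,0,0],[-1,0,0,0,0],[-1,0,0,0,0]]'
python3 - <<'E'
from h import *
print(shift([.6381,-.2195,.249]))
p,W=cloud("wrist"); cv2.imwrite("pics/w2.png",p[:,:,::-1])
p,W=cloud("top"); w=W.reshape(-1,3); c=np.load('chest.npy');a=c[2]
R=np.array([[np.cos(a),np.sin(a)],[-np.sin(a),np.cos(a)]])
l=np.c_[(w[:,:2]-c[:2])@R.T,w[:,2]]
q=l[(abs(l[:,0])<.13)&(l[:,1]>-.125)&(l[:,1]<.05)&(l[:,2]>.03)&(l[:,2]<.07)].astype(np.float32); print(len(q),cv2.minAreaRect(q[:,:2].copy()))
E
```

```text
time: 11.77
tool_pos: [0.6401, -0.2233, 0.5209]
tool_rot: [-3.14, 0.003, 0.09]
contact_force: [-0.1, 0.0, -1.3]
opening: 0.0612
grip_force: 25.0
time: 12.02
tool_pos: [0.639, -0.2189, 0.5242]
tool_rot: [-3.141, -0.0, 0.103]
contact_force: [0.5, 0.2, -1.8]
opening: 0.0614
grip_force: 25.0
(array([ -1. ,   0.5, 275.2]), array([-3.14148586e+00, -1.30576365e-04,  1.02757861e-01]))
192 ((0.0036387648433446884, 0.017970435321331024), (0.05290991812944412, 0.03320443257689476), 1.151848554611206)
```

View pics/w2.png

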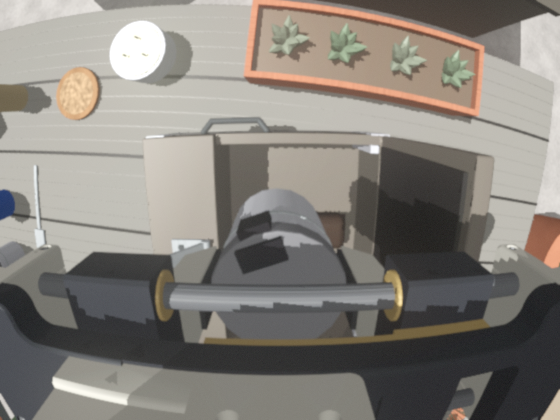

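The wrist view shows the tumbler held over the bin at (275,260), bin floor clear at (310,180), case edge at (325,230). Lowering.

```bash
python3 -m crank '[[-1,-1,0,100,0],[-1,-1,0,100,0],[-1,-1,0,100,0],[-1,-1,0,200,0],[-1,-1,0,200,0],[-1,-1,0,200,0],[-1,-1,0,240,0],[-1,-1,0,260,0],[-1,-1,0,270,0],[-1,-1,0,274,0],[-1,-1,0,274,0]]'
python3 -c "
from h import *
print(shift([.6381,-.2195,.248]))"
```

```text
time: 13.03
tool_pos: [0.6385, -0.2194, 0.25]
tool_rot: [3.142, -0.0, 0.101]
contact_force: [0.3, 0.7, -0.9]
opening: 0.0616
grip_force: 25.0
(array([-0.4,  0. ,  2. ]), array([ 3.14154919e+00, -2.75144532e-04,  1.01419515e-01]))
```

```bash
python3 -m crank '[[-1,0,0,2,0],[-1,0,0,2,0],[0.8,0,0,2,0],[0.8,0,0,2,0],[0.8,0,0,2,0],[0.8,0,0,0,0],[0.8,0,0,-120,0],[0.8,0,0,-120,0],[1,0,0,-120,0],[1,0,0,-270,0],[1,0,0,-270,0],[1,0,0,-270,0]]'
python3 -c "
from h import *
print(shift([.421,.337,.5]))"
```

```text
time: 14.03
tool_pos: [0.6376, -0.2194, 0.4975]
tool_rot: [3.141, -0.001, 0.101]
contact_force: [1.3, -0.9, 0.3]
opening: 0.0921
grip_force: 0.0
(array([-159.6, -575.3,   -2.8]), array([ 3.14129754e+00, -6.98462895e-04,  1.00784392e-01]))
```

```bash
python3 -m crank '[[1,-160,-575,0,-0.685],[1,-160,-575,0,-0.685],[1,-160,-575,0,-0.685],[1,-160,-575,0,-0.685],[1,-160,-575,0,-0.685],[1,-160,-575,0,-0.685],[1,-160,-575,0,-0.685],[1,-160,-575,0,-0.685],[1,-160,-575,0,-0.685],[1,-160,-575,0,-0.685],[1,-160,-575,0,-0.685],[1,-160,-575,0,-0.685]]'
python3 -c "
from h import *
print(shift([.421,.337,.45]))"
```

```text
time: 15.03
tool_pos: [0.4551, 0.2477, 0.4955]
tool_rot: [3.141, -0.001, 0.786]
contact_force: [0.8, 0.6, 0.0]
opening: 0.0915
grip_force: 0.0
(array([ 39. , -87.3,  45.5]), array([ 3.14104720e+00, -1.27414462e-03,  7.85582206e-01]))
```

```bash
python3 -m crank '[[1,39,-87,45,0],[1,39,-87,45,0],[1,39,-87,45,0],[1,39,-87,45,0],[1,39,-87,45,0]]'
python3 look.py wrist
python3 -c "
from h import *
print(shift([.421,.337,.234]))"
```

```text
time: 15.45
tool_pos: [0.4219, 0.3359, 0.4496]
tool_rot: [3.141, 0.001, 0.788]
contact_force: [0.5, 0.4, 0.2]
opening: 0.0918
grip_force: 0.0
wrist t2 2623 ((0.42082157731056213, 0.33814385533332825), (0.061248842626810074, 0.061260886490345), 12.645623207092285)
[ 3.14093376e+00 -5.81447611e-04  7.86640729e-01] (array([-122.3,  136.6,  216.3]), array([ 3.14093376e+00, -5.81447611e-04,  7.86640729e-01]))
(array([ 2.000e-01, -2.600e+00,  2.163e+02]), array([ 3.14093376e+00, -5.81447611e-04,  7.86640729e-01]))
```

View pics/last_wrist.png

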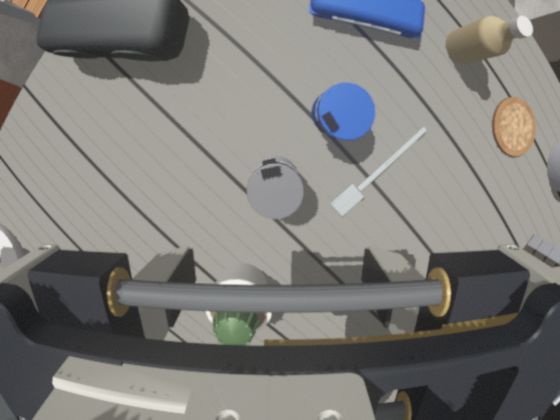

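Tumbler at (275,190), clip facing up in the picture, away from the fingers; cactus at (235,310) well behind.

```bash
python3 -m crank '[[1,0,-3,100,0],[1,0,-3,100,0],[1,0,-3,100,0],[1,0,-3,180,0],[1,0,-3,216,0],[1,0,-3,216,0],[1,0,-3,216,0],[-1,0,-3,216,0],[-1,0,-3,216,0],[-1,0,-3,216,0],[-1,0,-3,216,0],[-1,0,-3,216,0]]' 25
python3 -m crank '[[-1,0,0,0,0],[-1,0,0,0,0],[-1,0,0,-5,0],[-1,0,0,-80,0],[-1,0,0,-160,0],[-1,0,0,-240,0],[-1,0,0,-290,0],[-1,0,0,-290,0],[-1,0,0,-290,0],[-1,0,0,-290,0]]' 25
python3 -c "
from h import *
print(shift([.463,-.2373,.525]))"
```

```text
time: 16.5
tool_pos: [0.4208, 0.3375, 0.2357]
tool_rot: [3.141, -0.004, 0.786]
contact_force: [-1.0, 0.8, 0.8]
opening: 0.063
grip_force: 0.7
time: 17.33
tool_pos: [0.4195, 0.3368, 0.5273]
tool_rot: [3.141, -0.002, 0.786]
contact_force: [0.6, 0.3, -2.6]
opening: 0.0613
grip_force: 25.0
(array([-375.5,  436.5,    1.8]), array([ 3.14093598e+00, -2.31828815e-03,  7.85920371e-01]))
```

```bash
python3 -m crank '[[-1,-375,436,0,0.685],[-1,-375,436,0,0.685],[-1,-375,436,0,0.685],[-1,-375,436,0,0.685],[-1,-375,436,0,0.685],[-1,-375,436,0,0.685],[-1,-375,436,0,0.685],[-1,-375,436,0,0.685],[-1,-375,436,0,0.685],[-1,-375,436,0,0.685],[-1,-375,436,0,0.685],[-1,-375,436,0,0.685]]'
python3 -c "
from h import *
print(shift([.463,-.2373,.525]))"
```

```text
time: 18.33
tool_pos: [0.4573, -0.1632, 0.524]
tool_rot: [-3.141, 0.0, 0.101]
contact_force: [0.5, -0.6, -1.6]
opening: 0.0616
grip_force: 25.0
(array([-1.8, 74.3, -1. ]), array([-3.14144704e+00,  1.51137600e-05,  1.00674272e-01]))
```

```bash
python3 -m crank '[[-1,-2,74,0,0],[-1,-2,74,0,0],[-1,-2,74,0,0],[-1,-2,74,0,0],[-1,-2,74,100,0],[-1,-2,74,100,0],[-1,-2,74,100,0],[-1,-2,74,200,0],[-1,-2,74,200,0],[-1,-2,74,200,0]]'
python3 -c "
from h import *
print(shift([.463,-.2373,.248]))"
```

```text
time: 19.17
tool_pos: [0.4622, -0.2325, 0.3193]
tool_rot: [-3.136, 0.006, 0.102]
contact_force: [-0.9, 0.1, -1.5]
opening: 0.061
grip_force: 25.0
(array([ 0.7,  5.2, 71.3]), array([-3.13627923,  0.00557624,  0.10248664]))
```

```bash
python3 -m crank '[[-1,0,2,30,0],[-1,0,2,50,0],[-1,0,2,62,0],[-1,0,2,69,0],[-1,0,2,71,0],[-1,0,2,71,0],[-1,0,2,71,0]]'
python3 -m crank '[[0.8,0,0,0,0],[0.8,0,0,0,0],[0.8,0,0,0,0],[0.8,0,0,-2,0],[0.8,0,0,-120,0],[0.8,0,0,-120,0],[1,0,0,-120,0],[1,0,0,-270,0],[1,0,0,-270,0],[1,0,0,-270,0],[1,0,0,-270,0]]'
python3 -m crank '[[1,0,-100,0,0],[1,0,-200,0,0],[1,0,-200,0,0],[1,0,-200,0,0],[1,0,-200,0,0],[1,0,-200,0,0]]'
python3 - <<'E'
from h import *
p,W=cloud("top"); cv2.imwrite("pics/top2.png",cv2.resize(p[130:300,280:500,::-1],None,fx=3,fy=3))
c=np.load('chest.npy');a=c[2]
R=np.array([[np.cos(a),np.sin(a)],[-np.sin(a),np.cos(a)]])
w=W.reshape(-1,3);l=np.c_[(w[:,:2]-c[:2])@R.T,w[:,2]]
q=l[(abs(l[:,0])<.14)&(l[:,1]>-.12)&(l[:,1]<.055)]; print(np.sort(q[:,2])[-200::20])
E
```

```text
time: 19.75
tool_pos: [0.4641, -0.2368, 0.2538]
tool_rot: [3.141, -0.001, 0.101]
contact_force: [0.9, 1.0, -1.4]
opening: 0.0615
grip_force: 25.0
time: 20.67
tool_pos: [0.4631, -0.2367, 0.5281]
tool_rot: [3.137, -0.005, 0.101]
contact_force: [1.1, -0.1, 0.2]
opening: 0.0918
grip_force: 0.0
time: 21.17
tool_pos: [0.4422, -0.0335, 0.5237]
tool_rot: [-3.14, -0.002, 0.106]
contact_force: [0.4, 0.1, -0.7]
opening: 0.0919
grip_force: 0.0
[0.10321246 0.10338462 0.10361217 0.10384925 0.10420321 0.10448868
 0.10488641 0.10570619 0.10768347 0.11333233]
```

View pics/top2.png

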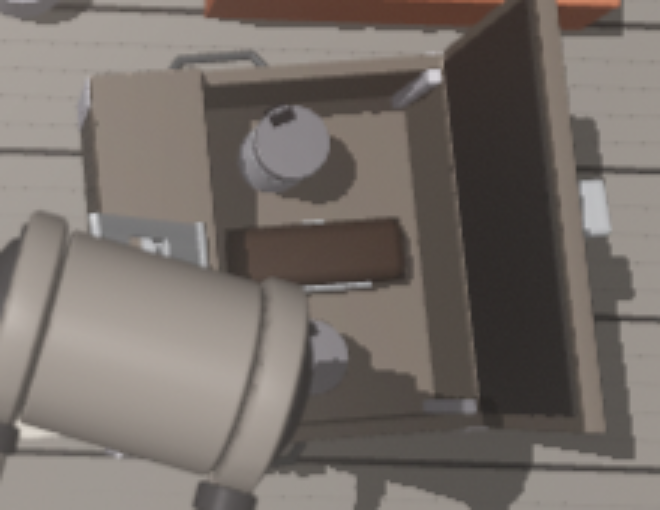

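All three items are in: tumblers at (290,145) and (325,355), case at (320,250), nothing sticking up above z = 0.113. Next the lid, pushed from its outer face at chest x = -75.

```bash
cat >> h.py <<'E'
def ch(x,y,z):
    "tool shift (mm) to bring TCP to chest-frame point"
    c=np.load('chest.npy');a=c[2]
    ex=np.array([np.cos(a),np.sin(a)]);ey=np.array([-np.sin(a),np.cos(a)])
    return shift([*(c[:2]+x*ex+y*ey),z])[0]
def where():
    c=np.load('chest.npy');a=c[2];s=telemetry.observe()
    R=np.array([[np.cos(a),np.sin(a)],[-np.sin(a),np.cos(a)]])
    return np.round([*(R@(s['tool_pos'][:2]-c[:2])),s['tool_pos'][2],s['tool_rot'][2]-a],4)
E
python3 -m crank '[[-1,0,0,-60,0.004],[-1,0,0,-60,0.004],[-1,0,0,-60,0.004]]'
python3 -c "
from h import *
print(where(),ch(-.075,-.215,.58))"
```

```text
time: 21.47
tool_pos: [0.4434, -0.0388, 0.5869]
tool_rot: [3.139, -0.007, 0.096]
contact_force: [-0.2, -0.2, 0.5]
opening: 0.0765
grip_force: 0.0
[-0.0876  0.1844  0.5869 -0.0048] [ 14.4 399.3   8.2]
```

```bash
python3 -m crank '[[-1,14,399,0,0],[-1,14,399,0,0],[-1,14,399,0,0],[-1,14,399,0,0],[-1,14,399,0,0],[-1,14,399,0,0],[-1,14,399,0,0],[-1,14,399,0,0],[-1,14,399,0,0],[-1,14,399,0,0],[-1,14,399,0,0],[-1,14,399,0,0]]'
python3 -c "
from h import *
print(where(),ch(-.075,-.215,.48))"
```

```text
time: 22.47
tool_pos: [0.4954, -0.4369, 0.5802]
tool_rot: [-3.139, 0.002, 0.093]
contact_force: [0.5, 0.4, 0.2]
opening: 0.0011
grip_force: 0.0
[-0.0758 -0.2169  0.5802 -0.0074] [  1.   -1.6 100.2]
```

```bash
python3 -m crank '[[-1,1,0,60,0],[-1,1,0,100,0],[-1,1,0,100,0],[-1,1,-30,100,0],[-1,1,-50,100,0],[-1,1,-70,101,0],[-1,1,-90,104,0],[-1,1,-107,111,0],[-1,1,-120,118,0],[-1,1,-135,125,0],[-1,1,-150,135,0],[-1,1,-150,135,0]]'
python3 -c "
from h import *
print(where(),ch(-.075,-.063,.443))"
```

```text
time: 23.47
tool_pos: [0.4817, -0.2814, 0.4474]
tool_rot: [-3.14, 0.001, 0.099]
contact_force: [0.2, 0.1, 0.1]
opening: 0.0002
grip_force: 0.0
[-0.0739 -0.0608  0.4474 -0.0015] [-1.1  2.2  4.3]
```

```bash
python3 - <<'E'
from h import *
p,W=cloud("side"); cv2.imwrite("pics/s3.png",cv2.resize(p[40:250,180:400,::-1],None,fx=2.7,fy=2.7))
E
```

```text
(no output)
```

View pics/s3.png

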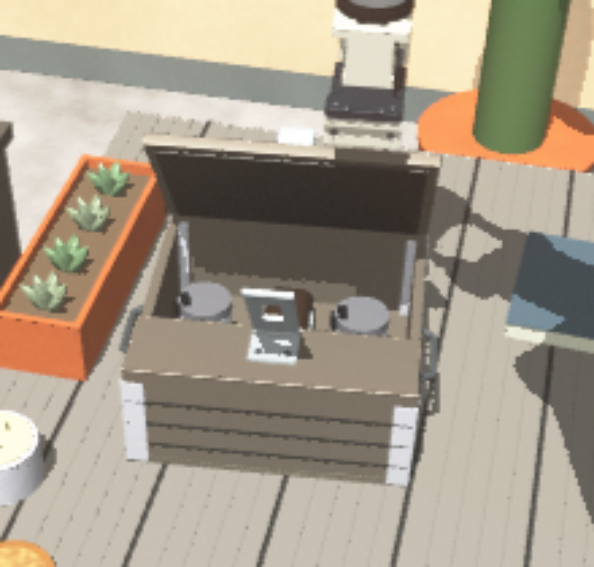

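The lid is following (edge at (290,150), roughly 0.95 rad). Continuing the arc to shut.

```bash
python3 -m crank '[[-1,0,-18,20,0],[-1,0,-32,41,0],[-1,0,-44,62,0],[-1,0,-54,87,0],[-1,0,-59,105,0],[-1,0,-61,120,0],[-1,0,-62,130,0],[-1,0,-62,135,0],[-1,0,-62,137,0],[-1,0,-62,137,0]]'
python3 -c "
from h import *
print(where())"
```

```text
time: 24.35
tool_pos: [0.4768, -0.2233, 0.311]
tool_rot: [3.141, -0.001, 0.096]
contact_force: [-0.7, 0.3, 0.1]
opening: 0.0006
grip_force: 0.0
[-0.0729 -0.0025  0.311  -0.0044]
```

```bash
python3 -m crank '[[-1,0,0,2,0],[-1,0,0,2,0]]'; python3 -m crank '[[-1,0,0,2,0],[-1,0,0,2,0]]';
```

```text
time: 24.52
tool_pos: [0.4769, -0.2233, 0.3103]
tool_rot: [3.14, -0.002, 0.097]
contact_force: [-1.3, 0.2, 4.6]
opening: 0.0004
grip_force: 2.7
time: 24.68
tool_pos: [0.4768, -0.2231, 0.3101]
tool_rot: [3.139, -0.003, 0.097]
contact_force: [-5.5, 3.2, 18.7]
opening: 0.0005
grip_force: 9.8
```

```bash
python3 -m crank '[[-1,0,0,-40,0],[-1,0,0,-80,0],[-1,0,0,-124,0],[-1,0,0,-124,0],[-1,0,0,-124,0],[-1,0,0,-124,0]]'
python3 - <<'E'
from h import *
print(where())
p,W=cloud("wrist"); cv2.imwrite("pics/w4.png",p[:,:,::-1])
c=np.load('chest.npy');a=c[2]
R=np.array([[np.cos(a),np.sin(a)],[-np.sin(a),np.cos(a)]])
w=W.reshape(-1,3);l=np.c_[(w[:,:2]-c[:2])@R.T,w[:,2]]
q=l[(abs(l[:,0])<.04)&(abs(l[:,1]+.005)<.035)&(l[:,2]>.163)&(l[:,2]<.185)].astype(np.float32); print(len(q),cv2.minAreaRect(q[:,:2].copy()),np.median(q[:,2]))
q=l[(abs(l[:,0])<.12)&(l[:,1]<.05)&(l[:,1]>.0)]; print("lid z near edge",np.nanmedian(q[:,2]))
q=l[(abs(l[:,0])<.12)&(l[:,1]<.12)&(l[:,1]>.08)]; print("ledge",np.nanmedian(q[:,2]))
E
```

```text
time: 25.18
tool_pos: [0.4763, -0.2228, 0.431]
tool_rot: [3.141, -0.001, 0.097]
contact_force: [0.8, 0.2, -1.5]
opening: 0.0004
grip_force: 0.0
[-0.0733 -0.002   0.431  -0.0042]
838 ((-0.00012394040822982788, -0.0059669045731425285), (0.01220610924065113, 0.03936169669032097), 86.07855224609375) 0.17382136
lid z near edge 0.3419838289791815
ledge 0.13243751685626268
```

View pics/w4.png

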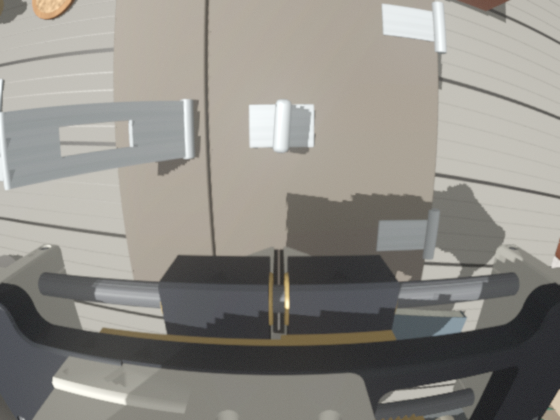

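The wing (white bar at (283,125)) lies almost along chest x: about 1.50 rad. I'll grip it across its thickness and turn it clockwise.

```bash
python3 -c "
from h import *
print(ch(0,-.006,.324))"
python3 -m crank '[[0.3,37,2,0,0.03],[0.3,73,4,0,0.064],[0.3,73,4,0,0.064],[0.3,73,4,0,0.064],[0.3,73,4,40,0.064],[0.3,73,4,75,0.064],[0.3,73,4,95,0.064],[0.3,73,4,107,0.064],[0.3,73,4,107,0.064]]' 20
python3 -c "
from h import *
print(where(), ch(0,-.006,.324))"
```

```text
[ 73.5   3.9 105.8]
time: 25.98
tool_pos: [0.5479, -0.2194, 0.3198]
tool_rot: [-3.137, 0.007, 0.033]
contact_force: [0.1, -0.3, -1.1]
opening: 0.056
grip_force: 0.0
[-0.0018 -0.0058  0.3198 -0.0683] [ 1.7  0.1 -4.3]
```

```bash
python3 -m crank '[[0.3,2,0,-3,0],[0.3,2,0,-3,0],[-1,2,0,-3,0],[-1,2,0,-3,0],[-1,2,0,-3,0],[-1,2,0,-3,0],[-1,2,0,-3,0],[-1,2,0,-3,0],[-1,2,0,-3,0]]' 20
python3 -c "
from h import *
print(where(), ch(0,-.006,.324))"
```

```text
time: 26.73
tool_pos: [0.5516, -0.2196, 0.3267]
tool_rot: [-3.141, -0.0, 0.033]
contact_force: [0.1, 0.1, 0.0]
opening: 0.0176
grip_force: 0.0
[ 0.0019 -0.0064  0.3267 -0.0681] [-1.9 -0.2  2.7]
```

```bash
python3 -m crank '[[-1,-2,0,2,0],[-1,-2,0,2,0],[-1,-2,0,2,0],[-1,-2,0,2,0]]' 20
python3 -m crank '[[-1,0,0,0,0.12],[-1,0,0,0,0.24],[-1,0,0,0,0.36],[-1,0,0,0,0.48],[-1,0,0,0,0.6],[-1,0,0,0,0.72],[-1,0,0,0,0.84],[-1,0,0,0,0.96],[-1,0,0,0,1.08],[-1,0,0,0,1.2],[-1,0,0,0,1.3],[-1,0,0,0,1.4]]' 20
python3 -m crank '[[-1,0,0,0,0.05],[-1,0,0,0,0.1],[-1,0,0,0,0.1],[-1,0,0,0,0.1]]' 20
python3 -c "
from h import *
print(where(), telemetry.observe()['torque'])"
```

```text
time: 27.07
tool_pos: [0.5502, -0.2188, 0.3257]
tool_rot: [-3.14, -0.003, 0.033]
contact_force: [2.7, 5.0, 5.7]
opening: 0.0118
grip_force: 20.0
time: 28.07
tool_pos: [0.5491, -0.2203, 0.3256]
tool_rot: [3.141, -0.002, -1.372]
contact_force: [-5.0, -3.7, 7.4]
opening: 0.0119
grip_force: 20.0
time: 28.4
tool_pos: [0.549, -0.2204, 0.3256]
tool_rot: [3.141, -0.002, -1.467]
contact_force: [-5.5, -3.2, 8.0]
opening: 0.012
grip_force: 20.0
[-8.0000e-04 -6.9000e-03  3.2560e-01 -1.5682e+00] [-0.27581872  1.02213691  0.00975926]
```

```bash
python3 -m crank '[[0.3,0,0,0,0],[0.3,0,0,0,0],[0.3,0,0,0,0],[0.3,0,0,0,0],[0.3,0,0,0,0],[0.3,0,0,-40,0],[0.3,0,0,-80,0],[0.3,60,0,-150,0],[-1,60,0,-180,0],[-1,60,0,-180,0],[-1,60,0,-180,0]]' 20
cat > look2.py <<'E'
from h import *
print(where())
p,W=cloud("wrist"); cv2.imwrite("pics/lw.png",p[:,:,::-1])
for n in ("wrist","top"):
    if n=="top": p,W=cloud("top")
    c=np.load('chest.npy');a=c[2]
    R=np.array([[np.cos(a),np.sin(a)],[-np.sin(a),np.cos(a)]])
    w=W.reshape(-1,3);l=np.c_[(w[:,:2]-c[:2])@R.T,w[:,2]]
    q=l[(abs(l[:,0])<.04)&(abs(l[:,1]+.005)<.035)&(l[:,2]>.163)&(l[:,2]<.185)].astype(np.float32); print(n,len(q),cv2.minAreaRect(q[:,:2].copy()) if len(q)>5 else "")
    q=l[(abs(l[:,0])<.12)&(abs(l[:,0])>.04)&(l[:,1]<.05)&(l[:,1]>-.1)]; print("lid z",np.nanmedian(q[:,2]))
    s=l[(abs(l[:,0])<.022)&(l[:,1]>-.08)&(l[:,1]<.22)&(l[:,2]>.137)&(l[:,2]<.30)]
    print("hasp z",[(y,len(t),np.median(t[:,2]).round(4) if len(t) else 0) for y in (-.07,-.055,-.044,.04,.1,.12,.14,.16) for t in [s[abs(s[:,1]-y)<.005]]])
E
python3 look2.py
```

```text
time: 29.32
tool_pos: [0.5555, -0.2816, 0.5118]
tool_rot: [-3.132, -0.009, -1.47]
contact_force: [0.2, 0.8, 1.6]
opening: 0.0442
grip_force: 0.0
[-4.0000e-04 -6.8500e-02  5.1180e-01 -1.5703e+00]
wrist 384 ((-0.000341054517775774, -0.006750958040356636), (0.010889998637139797, 0.03854341432452202), 0.14521080255508423)
lid z 0.4230467226434721
hasp z [(-0.07, 0, 0), (-0.055, 0, 0), (-0.044, 0, 0), (0.04, 0, 0), (0.1, 245, np.float64(0.1737)), (0.12, 0, 0), (0.14, 0, 0), (0.16, 0, 0)]
top 94 ((7.287878543138504e-05, -0.004434071481227875), (0.03802043944597244, 0.011846093460917473), 88.32828521728516)
lid z 0.43707706465149837
hasp z [(-0.07, 0, 0), (-0.055, 1, np.float64(0.1378)), (-0.044, 0, 0), (0.04, 0, 0), (0.1, 72, np.float64(0.1758)), (0.12, 44, np.float64(0.2013)), (0.14, 64, np.float64(0.2298)), (0.16, 83, np.float64(0.2554))]
```

Wing is aligned (within 0.02 rad). Now to the outer side of the hasp.

```bash
python3 -m crank '[[-1,-294,0,10,0],[-1,-294,0,10,0],[-1,-294,0,10,0],[-1,-294,0,10,0],[-1,-294,0,10,0],[-1,-294,0,10,0],[-1,-294,0,10,0],[-1,-294,0,10,0],[-1,-294,0,10,0],[-1,-294,0,10,0],[-1,-294,0,10,0]]' 20
python3 -c "
from h import *
print(where(), ch(0,.225,.413))"
```

```text
time: 30.33
tool_pos: [0.5255, 0.0121, 0.4938]
tool_rot: [3.14, -0.0, -1.468]
contact_force: [-0.1, 1.2, -0.3]
opening: 0.0002
grip_force: 0.0
[-7.0000e-04  2.2680e-01  4.9380e-01 -1.5689e+00] [ 1.8 -0.8 80.8]
```

```bash
python3 -m crank '[[-1,2,0,40,0],[-1,2,0,81,0],[-1,2,0,81,0],[-1,25,0,80,0],[-1,42,0,79,0],[-1,62,0,74,0],[-1,87,0,61,0],[-1,107,0,56,0],[-1,127,0,54,0],[-1,142,0,54,0],[-1,162,0,54,0],[-1,177,0,54,0]]'
python3 -c "
from h import *
print(where())"
```

```text
time: 31.33
tool_pos: [0.5437, -0.1651, 0.4415]
tool_rot: [-3.141, -0.0, -1.469]
contact_force: [0.7, 0.7, -0.4]
opening: 0.0006
grip_force: 0.4
[-5.0000e-04  4.8600e-02  4.4150e-01 -1.5696e+00]
```

```bash
python3 -m crank '[[-1,12,0,4,0],[-1,23,0,8,0],[-1,34,0,14,0],[-1,45,0,22,0],[-1,58,0,35,0],[-1,71,0,49,0],[-1,85,0,64,0],[-1,92,0,72,0],[-1,98,0,81,0],[-1,98,0,81,0]]'
python3 -c "
from h import *
print(where())"
```

```text
time: 32.17
tool_pos: [0.5536, -0.2614, 0.3571]
tool_rot: [3.139, 0.002, -1.468]
contact_force: [-0.6, 0.3, -0.1]
opening: 0.0003
grip_force: 0.0
[-3.000e-04 -4.810e-02  3.571e-01 -1.569e+00]
```

```bash
python3 -m crank '[[-1,3,0,10,0],[-1,5,0,20,0],[-1,6,0,30,0],[-1,6,0,36,0],[-1,6,0,36,0]]'
python3 -c "
from h import *
print(where())"
```

```text
time: 32.58
tool_pos: [0.5542, -0.266, 0.3218]
tool_rot: [3.139, 0.002, -1.467]
contact_force: [0.8, 0.2, 0.5]
opening: 0.0003
grip_force: 0.0
[-2.0000e-04 -5.2800e-02  3.2180e-01 -1.5678e+00]
```

```bash
python3 -m crank '[[-1,0,0,3,0],[-1,0,0,3,0]]'; python3 -m crank '[[-1,0,0,2,0],[-1,0,0,2,0]]'
```

```text
time: 32.75
tool_pos: [0.5545, -0.2663, 0.3205]
tool_rot: [-3.142, 0.0, -1.467]
contact_force: [0.0, 0.2, -0.1]
opening: 0.0006
grip_force: 0.0
time: 32.92
tool_pos: [0.5546, -0.2664, 0.3193]
tool_rot: [-3.141, -0.001, -1.467]
contact_force: [0.3, -0.5, 0.2]
opening: 0.0008
grip_force: 0.0
```

```bash
python3 -m crank '[[-1,0,0,2,0],[-1,0,0,2,0]]'; python3 -m crank '[[-1,0,0,2,0],[-1,0,0,2,0]]'
```

```text
time: 33.08
tool_pos: [0.5545, -0.2663, 0.3191]
tool_rot: [-3.14, -0.001, -1.467]
contact_force: [-3.1, 2.2, 12.5]
opening: 0.0002
grip_force: 6.1
time: 33.25
tool_pos: [0.5544, -0.2662, 0.3189]
tool_rot: [-3.139, -0.002, -1.467]
contact_force: [-6.2, 4.2, 21.7]
opening: 0.0001
grip_force: 11.1
```

```bash
python3 -m crank '[[-1,0,0,-40,0],[-1,0,0,-80,0],[0.3,-20,0,-130,0],[0.3,-20,0,-160,0],[0.3,-20,0,-160,0],[0.3,-20,0,-160,0]]' 20; python3 look2.py; python3 -c "
from h import *
print(ch(-.0004,-.0065,.326))"
```

```text
time: 33.75
tool_pos: [0.5523, -0.2461, 0.478]
tool_rot: [-3.136, -0.004, -1.467]
contact_force: [-0.3, 0.3, -1.0]
opening: 0.0225
grip_force: 0.0
[-1.0000e-04 -3.2800e-02  4.7800e-01 -1.5675e+00]
wrist 512 ((3.125518560409546e-06, -0.006526228040456772), (0.011449011042714119, 0.03832021355628967), 0.5554429888725281)
lid z 0.38259137111252817
hasp z [(-0.07, 440, np.float64(0.1413)), (-0.055, 447, np.float64(0.1409)), (-0.044, 442, np.float64(0.1409)), (0.04, 337, np.float64(0.1407)), (0.1, 14, np.float64(0.1376)), (0.12, 0, 0), (0.14, 0, 0), (0.16, 0, 0)]
top 91 ((-2.0744744688272476e-05, -0.004808736965060234), (0.03841336816549301, 0.011817963793873787), 87.0838851928711)
lid z 0.4046438343089481
hasp z [(-0.07, 5, np.float64(0.1395)), (-0.055, 25, np.float64(0.1411)), (-0.044, 56, np.float64(0.1401)), (0.04, 72, np.float64(0.1398)), (0.1, 19, np.float64(0.138)), (0.12, 13, np.float64(0.1387)), (0.14, 0, 0), (0.16, 0, 0)]
[-26.6  -0.  147.8]
```

View pics/lw.png

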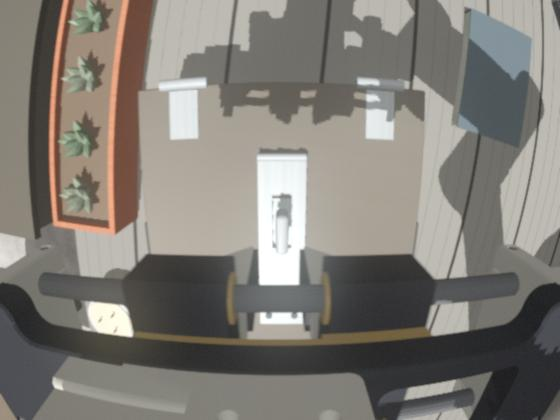

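The hasp lies flat (z = 0.141 along it) with the wing up through the slot at (282,230). Gripping the wing and turning it counter-clockwise.

```bash
python3 -m crank '[[0.3,-26,0,0,0],[0.3,-26,0,0,0],[0.3,-26,0,40,0],[0.3,-26,0,80,0],[0.3,-26,0,120,0],[0.3,-26,0,140,0],[0.3,-26,0,146,0],[0.3,-26,0,146,0],[0.3,-26,0,146,0]]' 20; python3 -c "
from h import *
print(where(),ch(-.0004,-.0065,.326))"
```

```text
time: 34.6
tool_pos: [0.5501, -0.2211, 0.3291]
tool_rot: [-3.141, -0.0, -1.467]
contact_force: [0.2, 0.0, 0.7]
opening: 0.06
grip_force: 0.0
[ 2.0000e-04 -7.7000e-03  3.2910e-01 -1.5683e+00] [-1.2  0.6  3.1]
```

```bash
python3 -m crank '[[-1,-1,0,2,0],[-1,-1,0,2,0],[-1,-1,0,2,0],[-1,-1,0,2,0],[-1,-1,0,2,0],[-1,-1,0,2,0],[-1,-1,0,2,0],[-1,-1,0,2,0],[-1,-1,0,2,0],[-1,-1,0,2,0]]' 20
python3 -m crank '[[-1,0,0,0,-0.12],[-1,0,0,0,-0.24],[-1,0,0,0,-0.36],[-1,0,0,0,-0.48],[-1,0,0,0,-0.6],[-1,0,0,0,-0.72],[-1,0,0,0,-0.84],[-1,0,0,0,-0.96],[-1,0,0,0,-1.08],[-1,0,0,0,-1.2],[-1,0,0,0,-1.3],[-1,0,0,0,-1.4]]' 20
python3 -m crank '[[-1,0,0,0,-0.1],[-1,0,0,0,-0.17],[-1,0,0,0,-0.18],[-1,0,0,0,-0.18]]' 20
python3 -c "
from h import *
print(where(), telemetry.observe()['torque'])"
```

```text
time: 35.43
tool_pos: [0.5491, -0.2198, 0.3268]
tool_rot: [3.14, 0.0, -1.467]
contact_force: [-5.0, -1.5, 3.2]
opening: 0.0118
grip_force: 20.0
time: 36.43
tool_pos: [0.5498, -0.219, 0.3268]
tool_rot: [-3.14, -0.0, -0.062]
contact_force: [0.1, 4.6, 3.0]
opening: 0.0119
grip_force: 20.0
time: 36.77
tool_pos: [0.5498, -0.2188, 0.3268]
tool_rot: [-3.14, -0.001, 0.112]
contact_force: [-1.2, 5.0, 2.7]
opening: 0.0117
grip_force: 20.0
[ 2.000e-04 -5.400e-03  3.268e-01  1.140e-02] [ 0.83906276  0.29146237 -0.02777473]
```

Release, retreat and check.

```bash
python3 -m crank '[[0.3,0,0,0,0],[0.3,0,0,0,0],[0.3,0,0,0,0],[0.3,0,0,0,0],[0.3,0,0,0,0],[0.3,0,0,-40,0],[0.3,0,0,-80,0],[0.3,0,0,-160,0],[0.3,-73,0,-180,0],[0.3,-73,0,-180,0],[0.3,-73,0,-180,0]]' 20
python3 look2.py
python3 - <<'E'
from h import *
p,W=cloud("top"); cv2.imwrite("pics/top5.png",cv2.resize(p[:,:,::-1],(784,588)))
c=np.load('chest.npy');a=c[2]
R=np.array([[np.cos(a),np.sin(a)],[-np.sin(a),np.cos(a)]])
w=W.reshape(-1,3);l=np.c_[(w[:,:2]-c[:2])@R.T,w[:,2]]
q=l[(l[:,0]<.13)&(l[:,0]>.05)&(l[:,1]<.05)&(l[:,1]>-.13)&(l[:,2]<.2)]; print(np.nanmedian(q[:,2]))
E
```

```text
time: 37.68
tool_pos: [0.4743, -0.2281, 0.5118]
tool_rot: [3.136, -0.005, 0.112]
contact_force: [0.5, -0.3, 1.2]
opening: 0.0597
grip_force: 0.0
[-0.0759 -0.007   0.5118  0.0108]
wrist 485 ((-0.00013579055666923523, -0.005766415502876043), (0.03868938982486725, 0.011762026697397232), 0.6348779201507568)
lid z 0.4237054569088944
hasp z [(-0.07, 392, np.float64(0.1415)), (-0.055, 368, np.float64(0.141)), (-0.044, 378, np.float64(0.1411)), (0.04, 382, np.float64(0.1409)), (0.1, 22, np.float64(0.1375)), (0.12, 3, np.float64(0.1373)), (0.14, 0, 0), (0.16, 0, 0)]
top 94 ((-0.00021293945610523224, -0.004667946603149176), (0.03947247937321663, 0.012194636277854443), 0.33225956559181213)
lid z 0.6759738134981046
hasp z [(-0.07, 58, np.float64(0.1413)), (-0.055, 55, np.float64(0.1399)), (-0.044, 66, np.float64(0.1401)), (0.04, 71, np.float64(0.14)), (0.1, 16, np.float64(0.138)), (0.12, 7, np.float64(0.138)), (0.14, 1, np.float64(0.1382)), (0.16, 0, 0)]
0.13134561907771186
```

View pics/lw.png

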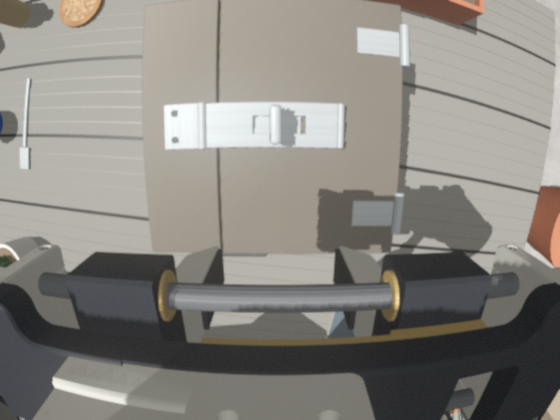

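View pics/top5.png

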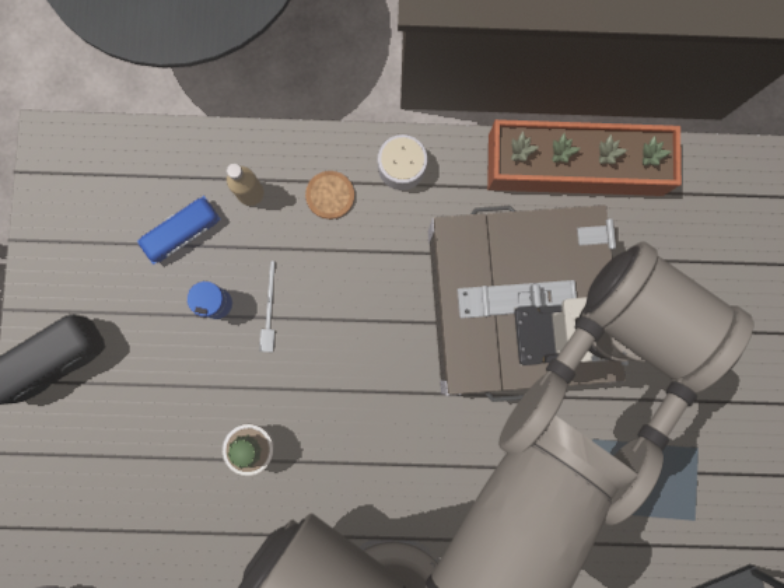

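The lid is shut, the hasp is flat, and the wing lies across the slot at (275,125) in the wrist view. In the top view the bystanders and blue look-alikes have not moved. Handing in.

```bash
python3 -c "
from cell import ticket
print(ticket.hand_in())"
```

```text
the job is handed in; nothing more can be done
None
```

The job is handed in: the one sunglasses case and two tumblers that were out are in the chest, the lid is shut, and the hasp is flat with the wing turned across its slot to lock it; the cactus, coaster, spoon, sunscreen and blue look-alikes were left where they were.

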